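Press a label holder home behind the specimen shelf's lip

ROBOT

A 6-joint arm with a two-finger parallel gripper is mounted at the origin on the work surface. World frame = base frame: x ahead of the robot, y to its left, z up, the work surface at z = 0. Lengths are in m, angles in degrees, forces in N, time in s.
With the tool pointing down it reaches from about 0.4 to 0.825 m from the base axis. Payload 7 kg.
Tool frame: the origin (TCP) lies midway between the tips of the shut fingers; the grasp point (between the pads) lies 19 mm behind it; z points along the fingers, y is the line along which they close (so a half turn about z gives the same grasp; the last joint's range is limited). The gripper opens to 88 mm and grips with 3 to 60 N. Pads are 19 mm wide; open, the fingers measure 130 mm over their backs; the gripper's body (78 mm by 193 mm) begins 47 mm behind the grasp point.
Start: joints at [89.043, 20.546, 0.682, 0, -70.136, -16.507], TCP at [0.203, 0.644, 0.227] pointing down, gripper open.
Joint ranges: [-176.03, 176.03], [-82.01, 121.73], [-58.28, 71.71], [-173.87, 95.51], [-174.79, -0.11], [-173.66, 173.66]. Speed limits (degrees/s): [136.94, 136.94, 172.46, 180, 180, 180].

INTERFACE

Orientations are given as [roll, pitch, yaw] about the fixed x, y, z axes, in that order (R = Rz(yaw) Ry(pitch) Rx(roll)).
In Python, from plant import r gives the robot as it stands.
- The arm moves only by the tool carry_out, never from a script. Its argument "deltas" is a list of rows, each a list of 3 entries, a list of its own where there are three numbers: the opening, from 0 (shut) to 1 (fully open), then the shift along the tool's x, y, z in mm, then the turn, a rotation vector about the tool's x, y, z in rad. In form: [[gripper, [tx, ty, tz], [rx, ry, rz]], ...]. A call has 1 to 12 rows; each row is the pose to reach, as a shift and turn from the pose commanded when the call began, along the tool's axes at that moment; what a row does not reach only later rows make up. A row lasts 1/10 s, in which the tool goes at most 50 mm and 8.59 degrees, less where a joint would pass 70% of its speed; a pose out of reach is approached as far as the arm can. A call with a gripper value outside its range is refused whole. The fingers move at their own pace and stop on an object; "squeeze" is the grip in N (left out, the last holds). Time passes only in rows, so rows that repeat a pose let the fingers close. It gives the time, the measured TCP pose, the force, the opening and the grip force at its end, in the units of the state.
- r.get_state(): the state, without advancing time (a new reading comes with each control period).
- r.capture(name): name is "scene" or "top"; returns (picture, depth): 384x512x3 uint8, red, green, blue; 384x512 float32, m along the optical axis (not along the pixel's ray), 0 where there is no reading.
- r.get_calibration(name): a dict with "fov_y" (degrees; the focal length in pixels is half the picture's height over the tangent of half this angle, whatever the lens; pixels are square), "cx", "cy" (the principal point, pixels), "distortion" ([k1, k2, p1, p2, k3] as OpenCV has them; the pictures are not rectified), "view" (4x4, takes a point from world to camera coordinates). Camera axes: x right, y down, z forward; pixel columns grow to the right and rows downward; lengths in m; the calibration is good to about 2 mm. A picture is of the moment at which its call begins. get_calibration takes no time and is no camera call.
- r.close_job(): hands the job in; it is judged then, once.
The state is a dict: "time_s": time; "joints": joint angles; "qd": joint speeds; "joint_torque": joint torques, N m; "tcp_pos": TCP position; "eef_rot": TCP orientation; "contact_force": force on the tool from outside, world axes, zero at the start; "moment": the same for the moment, N m; "gripper_width": finger opening in m; "gripper_force": force on a finger pad.
Only numpy, scipy, OpenCV 4.12 (cv2) and the standard library are available. Lean on these libraries where they do the work, as an engineer would, in place of code of your own. Each camera call takes 0.05 s, during which the arm holds its last target. There are 200 camera calls.

TASK

Take the yellow label holder out of the wooden block and push its tongue down behind the lip of the specimen shelf, into the open bay in the middle of the front rail, against the sprung strip until it is fully home with its head down on the rail (it may face either way). Keep it pressed home: finish while still holding it down, as it springs back up if let go. Leave the other two label holders, the mug and the calipers where they are.

Things in the scene. Friction and masses are not known exactly. Their poses are not given: they have to be found in the camera images.
- holder: Yellow plastic label holder, about 40 g, 66 mm tall, upright in a slot of the block (may lean 3 degrees), foot 10 mm above the desk. Tongue below: 40 mm wide (own y), 5 thick (own x), 30 long, square foot; head above: 52 wide (y), 16 thick (x), 36 tall, blank paper label on both broad faces, its underside a shoulder. Origin: centre of the foot, z up. Grip the head across its thickness from above.
- spare_blue: A blue spare label holder of the same shape, in another slot; leave alone. Origin: centre of its foot.
- spare_grey: A grey spare label holder of the same shape, in another slot; leave alone. Origin: centre of its foot.
- rack: Fixed dark wooden block, 50 mm (x) by 200 mm (y) by 30 mm high, with three upright slots in a row along its y, 64 mm apart, the middle one at its centre; slots 20 mm deep, 6 mm (x) by 42 mm (y). Origin: centre of its underside, on the desk.
- shelf: Fixed low brown wooden shelf, top 60 mm above the desk, 220 mm wide (own y), with a 22 mm thick front rail level with its top; the board reaches 131 mm behind (own +x) the origin and carries bones up to 26 mm tall, over 55 mm behind the bay. The middle 90 mm of the black rail is bare aluminium and holds the label bay. Origin: on the desk under the bay's centre.
- bay (a point): Centre of the bay's mouth, level with the rail's top, 60 mm above the desk. The bay is a slot open upward between the 7 mm front lip (own -x side) and the shelf edge: 8 mm wide (own x), 47 mm long (own y), mouth bevelled 2 mm all round. Axes as the shelf's, z up. Holder fully home: foot 30 mm below this point, shoulder resting on the rail.
- strip (a joint): The sprung orange strip across the inside of the bay: 0 at rest, with its top 24 mm below the mouth; grows in metres as it is pushed down. It pushes back with about 2 N at first and 6 N at 6 mm, where the holder's shoulder meets the rail (rigid).
- mug: White mug, 80 mm across, 90 mm tall; leave alone. Origin: centre of its underside.
- calipers: Grey digital calipers lying flat, 210 mm long (own y), 12 mm high; leave alone. Origin: on the desk under the middle of the beam.
Mind the look-alikes: they are no part of the job. Several things have the shape of the holder; the one meant has the colours described above.

How it is judged (in metres and radians):
On the way, in this order (a step that is already met when the one before it is completed fails the run):
1. the yellow holder is held by the fingers, lifted clear of the block (height (world z) of holder above 0.045 m and contact force between the fingers and holder above 0.5 N and contact force between holder and rack below 0.05 N and horizontal distance between holder and bay above 0.05 m), for 0.1 s.
2. its tongue is behind the lip, at least 12 mm deep in the bay (z of holder in the frame of bay below -0.012 m and x of holder in the frame of bay between -0.0045 and 0.0045 m and y of holder in the frame of bay between -0.007 and 0.007 m), for 0.1 s.
At the end, for the whole second after the job is handed in: Yellow holder in the bay, within 4.5 mm across and 7 mm along, upright to 0.08 rad, foot 28.5 to 33 mm below the mouth, strip down over 4.2 mm, pressing the shelf with over 2.5 N, fingers on it with over 1 N, at rest; spares, mug, calipers moved under 20 mm (z of holder in the frame of bay between -0.033 and -0.0285 m and x of holder in the frame of bay between -0.0045 and 0.0045 m and y of holder in the frame of bay between -0.007 and 0.007 m and angle between the z axis of holder and the z axis of bay, either way round below 0.08 rad and value of joint strip above 0.0042 m and contact force between holder and shelf above 2.5 N and contact force between the fingers and holder above 1 N and linear speed of holder below 0.02 m/s and distance of each of spare_blue, spare_grey, mug, calipers from where it was at the start of the episode below 0.02 m); the arm keeps its last pose, push and grip.
It fails at once if the blue spare label holder is moved more than 20 mm (distance of spare_blue from where it was at the start of the episode above 0.02 m).
It fails at once if the grey spare label holder is moved more than 20 mm (distance of spare_grey from where it was at the start of the episode above 0.02 m).
It fails at once if the mug is moved more than 20 mm (distance of mug from where it was at the start of the episode above 0.02 m).
It fails at once if the calipers is moved more than 20 mm (distance of calipers from where it was at the start of the episode above 0.02 m).
It also fails if it takes over 48 s, if anything falls off the work surface, if the arm or the gripper's body presses on something with over 40 N, if the wrist force passes 120 N, or if a joint passes its speed limit or range.

## Working session

There is one attempt and no reset: what is moved stays moved. The work goes in short steps, Python scripts to look and compute and a tool call to move; the robot and the scene stay as the last step left them, time stands still between calls to the robot, and variables do not carry over. Pictures are saved under pics/ and viewed, at most 10 in all, crops included, and the job is handed in when it is done.

Besides the shell and the picture viewer there is one more tool, called after "Call:" in YAML: its name, and indented under it one key for each argument. carry_out: Moves the arm, as the interface text tells. Its arguments: {"type":"object","properties":{"deltas":{"type":"array"},"squeeze":{"type":"number"}},"required":["deltas"]}

```bash
mkdir -p pics; cat > h.py <<'E'
import numpy as np, cv2
from plant import r
def cal(n):
    c=r.get_calibration(n); f=192/np.tan(np.radians(c['fov_y']/2))
    K=np.array([[f,0,c['cx']],[0,f,c['cy']],[0,0,1]]); return K,np.array(c['distortion'],float),np.array(c['view'])
def rays(n,px):
    K,d,V=cal(n); p=cv2.undistortPoints(np.array(px,float).reshape(-1,1,2),K,d).reshape(-1,2)
    D=np.c_[p,np.ones(len(p))]@V[:3,:3]; o=-V[:3,:3].T@V[:3,3]; return o,D
def onz(n,px,z):
    o,D=rays(n,px); return o+D*((z-o[2])/D[:,2])[:,None]
def cloud(n,dep):
    v,u=np.mgrid[:384,:512]; o,D=rays(n,np.c_[u.ravel(),v.ravel()])
    return (o+D*dep.reshape(-1,1)).reshape(384,512,3)
E
python3 - <<'E'
from h import *
for n in('top','scene'):
    p,d=r.capture(n); np.savez(n+'0.npz',p=p,d=d); cv2.imwrite(f'pics/{n}0.png',cv2.resize(p[...,::-1],(800,600)))
    K,D,V=cal(n); print(n,K[0,0],D,-V[:3,:3].T@V[:3,3],V[2,:3],(d==0).mean())
print(r.get_state())
E
```

```text
top 468.05538045468484 [-0.16567014  0.          0.          0.          0.        ] [0.45479413 0.04036632 1.1621265 ] [ 0.10313334  0.01415993 -0.99456675] 0.0041961669921875
scene 480.77795081272217 [-0.12355147  0.          0.          0.          0.        ] [1.34083589 0.31765626 0.79546395] [-0.70068291 -0.23686612 -0.67300661] 0.004063924153645833
{'time_s': 0.1, 'joints': array([ 8.90420160e+01,  2.05882766e+01,  6.39000637e-01, -1.88982827e-02,
       -7.01349097e+01, -1.65051209e+01]), 'qd': array([ 0.04229121, -0.09045381,  0.16270661,  0.03683889,  0.01820095,
       -0.14183028]), 'joint_torque': array([-2.24370386e-03, -5.84160841e+01,  2.93751973e+01,  7.01564893e+00,
        1.01715521e-02, -4.85224814e-05]), 'tcp_pos': array([0.20246919, 0.64346219, 0.22570187]), 'eef_rot': array([ 1.79914235e+02, -6.88522082e-03, -1.74695345e+01]), 'contact_force': array([0.05482335, 0.34150193, 0.15648484]), 'moment': array([-0.00883144,  0.0158413 ,  0.00950592]), 'gripper_force': 0.0, 'gripper_width': 0.08744359106879471}
```

View pics/top0.png

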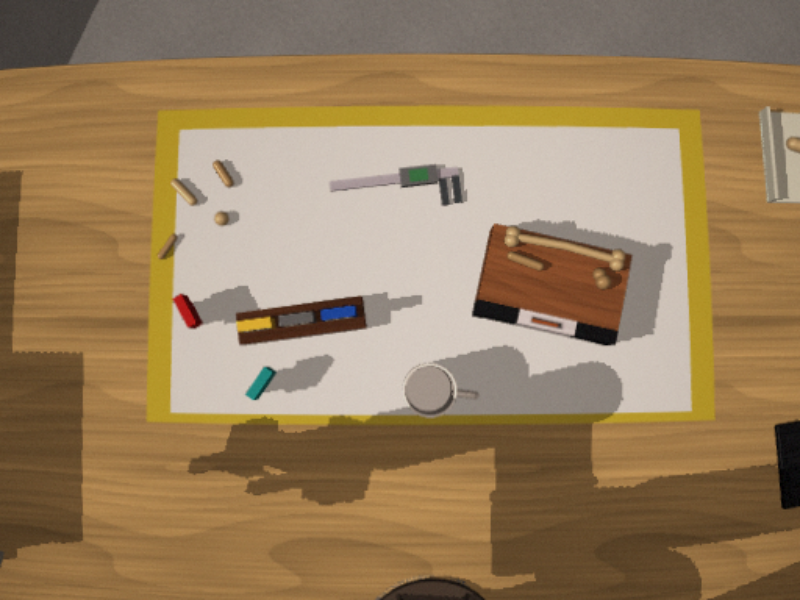

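View pics/scene0.png

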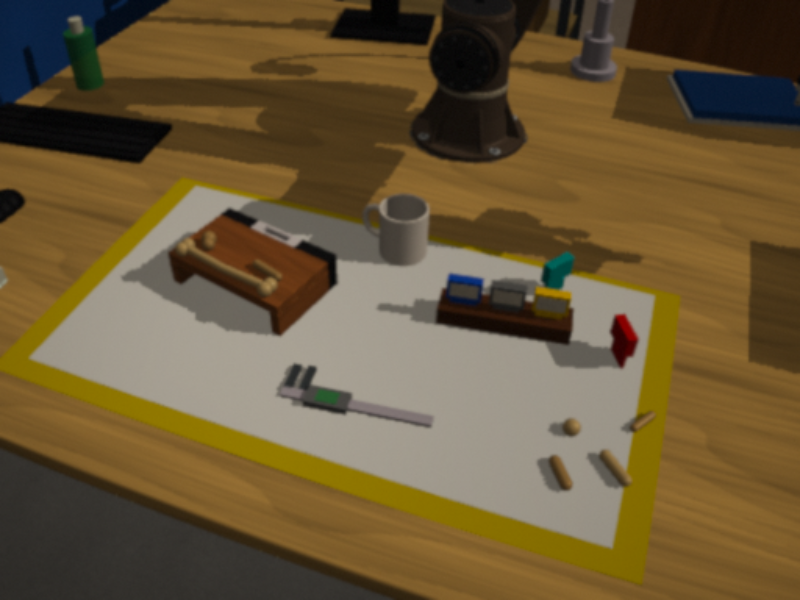

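The top view shows the yellow holder at the block's left end at about (254,324) in the enlarged picture. The bay slot is at about (547,322) in the aluminium stretch of the rail. The scene view shows the same two at about (552,300) and (278,234). Red and teal pieces stand apart from the block.

```bash
cat > m.py <<'E'
from h import *
def load(n): a=np.load(n+'0.npz'); return a['p'],a['d']
s=512/800
def rect(P):
    (c,wh,a)=cv2.minAreaRect(P[:,:2].astype(np.float32)*1000); b=cv2.boxPoints((c,wh,a)); return c,wh,a
def big(m):
    n,l,st,ce=cv2.connectedComponentsWithStats(m.astype(np.uint8)); return l==1+np.argmax(st[1:,4])
for n,ry,rb in(('top',(225,310,280,350),(465,215,640,355)),('scene',(525,275,585,330),(160,200,345,340))):
    p,d=load(n); C=cloud(n,d); hsv=cv2.cvtColor(p,cv2.COLOR_RGB2HSV)
    def roi(b):
        m=np.zeros(d.shape,bool); x0,y0,x1,y1=[int(v*s) for v in b]; m[y0:y1,x0:x1]=1; return m
    H,S,V=cv2.split(hsv)
    y=big(roi(ry)&(abs(H.astype(int)-25)<6)&(S>170)&(V>90))
    P=C[y]; t=P[P[:,2]>.071]; print(n,'yellow',y.sum(),'z',np.percentile(P[:,2],[5,50,95]),'topn',len(t),rect(t),t.mean(0))
    cnt=np.argwhere(y)[:,::-1]
    if n=='top': print('   onz .076',rect(onz(n,cnt,.076)),onz(n,cnt,.076).mean(0))
    Z=roi(rb)&(abs(C[...,2]-.06)<.005); Z=big(Z)
    print('  shelf',Z.sum(),np.median(C[Z][:,2]),rect(onz(n,np.argwhere(Z)[:,::-1],.06)))
    al=roi(rb)&Z&(S<60)&(V>110); al=big(al)
    print('  alu',al.sum(),rect(onz(n,np.argwhere(al)[:,::-1],.06)))
    # slot: non-aluminium pixels inside alu hull
    hull=cv2.convexHull(np.argwhere(al)[:,::-1].astype(np.int32)); hm=np.zeros(d.shape,np.uint8); cv2.fillConvexPoly(hm,hull,1)
    hm=cv2.erode(hm,np.ones((3,3)))>0
    sl=big(hm&~al); print('  slot',sl.sum(),rect(onz(n,np.argwhere(sl)[:,::-1],.06)),onz(n,np.argwhere(sl)[:,::-1],.06).mean(0))
    x=roi((225,285,375,350)) if n=='top' else roi((430,260,580,350))
    R=x&(abs(C[...,2]-.03)<.004)&~y; print('  rack',R.sum(),rect(C[R]))
    if n=='top':
        a=p[168:232,140:245]; b=p[195:225,325:405]
        cv2.imwrite('pics/c1.png',np.vstack([cv2.resize(a[...,::-1],(800,320),interpolation=0),cv2.resize(b[...,::-1],(800,280),interpolation=0)]))
E
python3 m.py
```

```text
top yellow 149 z [0.04786467 0.07604015 0.07924919] topn 141 ((492.50982666015625, 166.05239868164062), (261.058349609375, 26.951278686523438), 79.1908950805664) [0.51154008 0.26754414 0.08378192]
   onz .076 ((512.5449829101562, 269.84637451171875), (16.943450927734375, 51.207393646240234), 7.551736354827881) [0.51231907 0.26958471 0.076     ]
  shelf 4361 0.059565889443234266 ((573.3960571289062, -184.27728271484375), (220.79611206054688, 144.12905883789062), 77.12255859375)
  alu 279 ((514.5805053710938, -170.98410034179688), (89.54222869873047, 22.601688385009766), 76.57313537597656)
  slot 71 ((514.6517944335938, -169.5153045654297), (44.39654541015625, 9.319663047790527), 78.48193359375) [ 0.51456212 -0.16955347  0.06      ]
  rack 1058 ((520.2054443359375, 208.17367553710938), (50.57158660888672, 200.2352752685547), 8.041032791137695)
scene yellow 120 z [0.07395736 0.07704002 0.07934771] topn 120 ((516.0430908203125, 267.36505126953125), (20.49581527709961, 49.0115852355957), 5.574106216430664) [0.51698622 0.2673125  0.07690767]
  shelf 2868 0.06150629602973334 ((579.0498046875, -185.3755340576172), (225.2795867919922, 150.08335876464844), 76.97962188720703)
  alu 158 ((515.9808959960938, -174.7672882080078), (91.59217071533203, 22.406967163085938), 76.97592163085938)
  slot 42 ((518.1333618164062, -174.35983276367188), (44.94186019897461, 9.506760597229004), 78.04012298583984) [ 0.51783733 -0.17393997  0.06      ]
  rack 912 ((487.8769226074219, 199.64088439941406), (128.64300537109375, 199.12362670898438), 8.132858276367188)
```

View pics/c1.png

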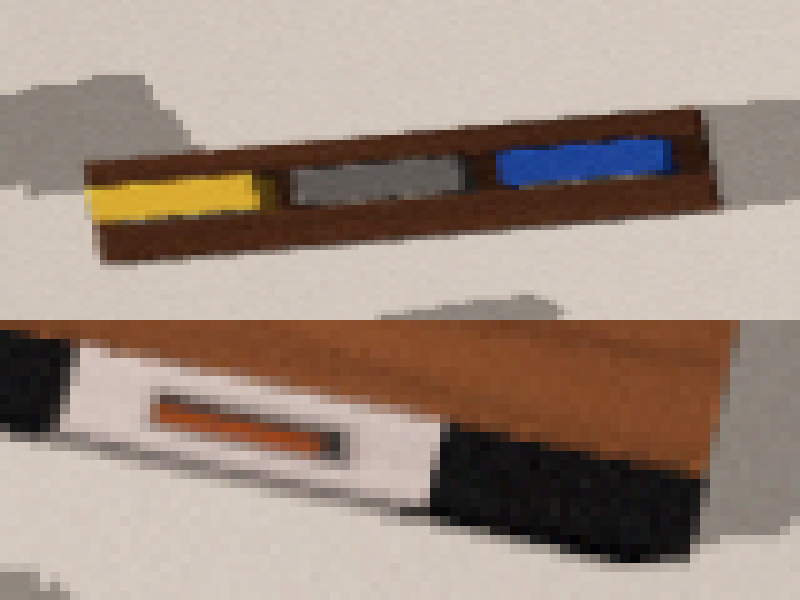

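The crop shows the yellow head at the left of the block, clear of the grey one. The bay slot is visible with the orange strip inside, centred in the aluminium stretch. Next I move above the holder with the tool turned.

```bash
cat > g.py <<'E'
import sys,numpy as np
# usage: g.py x y z yaw  X Y Z YAW  (mm, deg; commanded now -> target, tool pointing down)
a=np.array(sys.argv[1:],float); p,y,q,w=a[:3],np.radians(a[3]),a[4:7],np.radians(a[7])
c,s=np.cos(y),np.sin(y); R=np.array([[c,s,0],[s,-c,0],[0,0,-1]])
print((R.T@(q-p)).round(1), 'rz',round(y-w,4))
E
python3 g.py 203 644 227 -17.46 513.5 269.5 150 -82
```

```text
[408.6 264.1  77. ] rz 1.1264
```

Call:
carry_out:
  deltas:
    - [1, [100, 65, 19], [0, 0, 0.15]]
    - [1, [180, 116, 34], [0, 0, 0.3]]
    - [1, [250, 162, 47], [0, 0, 0.45]]
    - [0.5, [320, 207, 60], [0, 0, 0.6]]
    - [0.5, [370, 239, 70], [0, 0, 0.75]]
    - [0.5, [408.6, 264.1, 77], [0, 0, 0.9]]
    - [0.5, [408.6, 264.1, 77], [0, 0, 1.05]]
    - [0.5, [408.6, 264.1, 77], [0, 0, 1.1264]]
    - [0.5, [408.6, 264.1, 77], [0, 0, 1.1264]]
    - [0.5, [408.6, 264.1, 77], [0, 0, 1.1264]]
    - [0.5, [408.6, 264.1, 77], [0, 0, 1.1264]]
    - [0.5, [408.6, 264.1, 77], [0, 0, 1.1264]]
  squeeze: 5

```text
time_s: 1.3
tcp_pos: [0.5134, 0.268, 0.149]
eef_rot: [179.9, -0.0, -82.2]
contact_force: [-0.3, 0.2, 0.6]
gripper_width: 0.044
gripper_force: 0.0
```

Call:
carry_out:
  deltas:
    - [0.5, [0, 0, 30], [0, 0, 0]]
    - [0.5, [0, 0, 60], [0, 0, 0]]
    - [0.5, [0, 0, 85], [0, 0, 0]]
    - [0.5, [0, 0, 95], [0, 0, 0]]
    - [0.5, [0, 0, 104], [0, 0, 0]]
    - [0.5, [0, 0, 104], [0, 0, 0]]
    - [0.5, [0, 0, 104], [0, 0, 0]]
    - [0.5, [0, 0, 104], [0, 0, 0]]

```text
time_s: 2.1
tcp_pos: [0.5137, 0.27, 0.0467]
eef_rot: [-179.9, 0.1, -82.0]
contact_force: [0.3, 0.4, -0.0]
gripper_width: 0.044
gripper_force: 0.0
```

```bash
python3 - <<'E'
from h import *
s=r.get_state(); print(s['tcp_pos'],s['eef_rot'],s['contact_force'],s['gripper_width'])
a,_=r.capture('top'); b,_=r.capture('scene')
cv2.imwrite('pics/c2.png',np.hstack([cv2.resize(a[150:240,110:230,::-1],(400,300)),cv2.resize(b[130:235,270:410,::-1],(400,300))]))
E
```

```text
[0.5136515  0.26997357 0.04673158] [-1.79908007e+02  6.16297667e-02 -8.19864233e+01] [ 0.33616746  0.36038306 -0.00965719] 0.04402306200601505
```

View pics/c2.png

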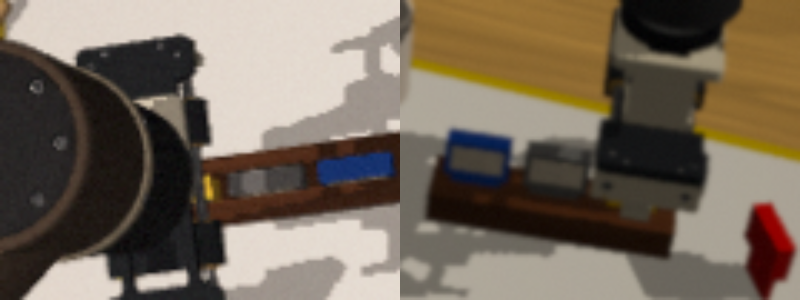

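The fingers straddle the yellow head: it shows at (208,187) in the left half, with one finger either side. I close softly and read the side force.

Call:
carry_out:
  deltas:
    - [0.1, [0, 0, 0], [0, 0, 0]]
    - [0.1, [0, 0, 0], [0, 0, 0]]
    - [0.1, [0, 0, 0], [0, 0, 0]]
    - [0.1, [0, 0, 0], [0, 0, 0]]
    - [0.1, [0, 0, 0], [0, 0, 0]]
    - [0.1, [0, 0, 0], [0, 0, 0]]
    - [0.1, [0, 0, 0], [0, 0, 0]]
    - [0.1, [0, 0, 0], [0, 0, 0]]
  squeeze: 3

```text
time_s: 3.0
tcp_pos: [0.5133, 0.2694, 0.0456]
eef_rot: [-180.0, 0.0, -82.0]
contact_force: [2.3, 0.5, -1.7]
gripper_width: 0.0166
gripper_force: 3.0
```

Call:
carry_out:
  deltas:
    - [0.1, [0, -1, 0], [0, 0, 0]]
    - [0.1, [0, -1, 0], [0, 0, 0]]
    - [0.1, [0, -1, 0], [0, 0, 0]]

```text
time_s: 3.3
tcp_pos: [0.5141, 0.2695, 0.0455]
eef_rot: [180.0, 0.0, -82.0]
contact_force: [1.6, 1.1, -1.3]
gripper_width: 0.0158
gripper_force: 3.0
```

Call:
carry_out:
  deltas:
    - [0, [0, -0.7, 0], [0, 0, 0]]
    - [0, [0, -0.7, 0], [0, 0, 0]]
    - [0, [0, -0.7, 0], [0, 0, 0]]
    - [0, [0, -0.7, -5], [0, 0, 0]]
    - [0, [0, -0.7, -12], [0, 0, 0]]
    - [0, [0, -0.7, -24], [0, 0, 0]]
    - [0, [0, -0.7, -40], [0, 0, 0]]
    - [0, [0, -0.7, -65], [0, 0, 0]]
    - [0, [0, -0.7, -90], [0, 0, 0]]
    - [0, [0, -0.7, -90], [0, 0, 0]]
    - [0, [0, -0.7, -90], [0, 0, 0]]
    - [0, [0, -0.7, -90], [0, 0, 0]]
  squeeze: 30

```text
time_s: 4.5
tcp_pos: [0.5144, 0.2693, 0.1354]
eef_rot: [180.0, -0.0, -82.0]
contact_force: [0.4, 0.5, -1.0]
gripper_width: 0.0161
gripper_force: 30.0
```

```bash
python3 g.py 515.2 269.7 136 -82 517 -172.5 136 -102.9
```

```text
[438.1  59.8   0. ] rz 0.3648
```

Call:
carry_out:
  deltas:
    - [0, [20, 2.7, -5], [0, 0, 0]]
    - [0, [55, 7.5, -5], [0, 0, 0.04]]
    - [0, [95, 13, -5], [0, 0, 0.09]]
    - [0, [140, 19.1, -5], [0, 0, 0.14]]
    - [0, [185, 25.3, -5], [0, 0, 0.19]]
    - [0, [230, 31.4, -5], [0, 0, 0.24]]
    - [0, [275, 37.5, -5], [0, 0, 0.29]]
    - [0, [320, 43.7, -5], [0, 0, 0.33]]
    - [0, [360, 49.1, -5], [0, 0, 0.3648]]
    - [0, [395, 53.9, -5], [0, 0, 0.3648]]
    - [0, [420, 57.3, -3], [0, 0, 0.3648]]
    - [0, [438.1, 59.8, 0], [0, 0, 0.3648]]

```text
time_s: 5.7
tcp_pos: [0.5153, -0.1749, 0.135]
eef_rot: [179.9, -0.0, -103.0]
contact_force: [0.1, -0.0, -0.7]
gripper_width: 0.0161
gripper_force: 30.0
```

Call:
carry_out:
  deltas:
    - [0, [0, 0, 8], [0, 0, 0]]
    - [0, [0, 0, 16], [0, 0, 0]]
    - [0, [0, 0, 20], [0, 0, 0]]
    - [0, [0, 0, 20], [0, 0, 0]]
    - [0, [0, 0, 20], [0, 0, 0]]
    - [0, [0, 0, 20], [0, 0, 0]]

```text
time_s: 6.3
tcp_pos: [0.5169, -0.1721, 0.1159]
eef_rot: [-180.0, 0.0, -102.8]
contact_force: [-0.2, -0.2, -0.8]
gripper_width: 0.0159
gripper_force: 30.0
```

```bash
python3 - <<'E'
from h import *
s=r.get_state(); print(s['tcp_pos'],s['eef_rot'],s['contact_force'],s['gripper_width'])
a,d1=r.capture('top'); b,d2=r.capture('scene'); np.savez('hov.npz',a=a,d1=d1,b=b,d2=d2)
cv2.imwrite('pics/c3.png',np.hstack([cv2.resize(a[160:232,310:406,::-1],(400,300),interpolation=0),cv2.resize(b[115:205,125:245,::-1],(400,300),interpolation=0)]))
t=s['tcp_pos']*1000; y=np.radians(s['eef_rot'][2])
hx=np.array([-np.sin(y),np.cos(y),0]); hx*=-np.sign(hx[0])*-1; hy=np.array([-hx[1],hx[0],0])
# predicted holder foot outline corners in scene crop pixels
K,D,V=cal('scene')
for nm,z,w in(('foot',-36,20),('shoulder',-6,26),('top',30,26)):
  for e in(-1,1):
    P=(t+hy*e*w+hx*(8 if w==26 else 2.5)+[0,0,z])/1000
    px,_=cv2.projectPoints(P,cv2.Rodrigues(V[:3,:3])[0],V[:3,3],K,D); px=px.ravel()
    print(nm,e,px,'crop',400+(px[0]-125)*10/3,(px[1]-115)*10/3)
E
```

```text
[ 0.51686587 -0.17214493  0.1159348 ] [-1.79964747e+02  3.65989834e-03 -1.02847652e+02] [-0.23719116 -0.23242117 -0.76910991] 0.01594249999007122
foot -1 [169.92889726 140.68815828] crop 549.7629908791068 85.62719428172102
foot 1 [182.48492902 146.20403805] crop 591.616430079856 104.01346015871137
shoulder -1 [165.37681924 131.08399899] crop 534.58939746855 53.613329970076414
shoulder 1 [181.96471512 138.22102751] crop 589.8823837476269 77.40342502937618
top -1 [163.84050984 118.7663909 ] crop 529.4683661231937 12.554636335497994
top 1 [180.73145995 125.79683588] crop 585.7715331667825 35.989452946173515
```

View pics/c3.png

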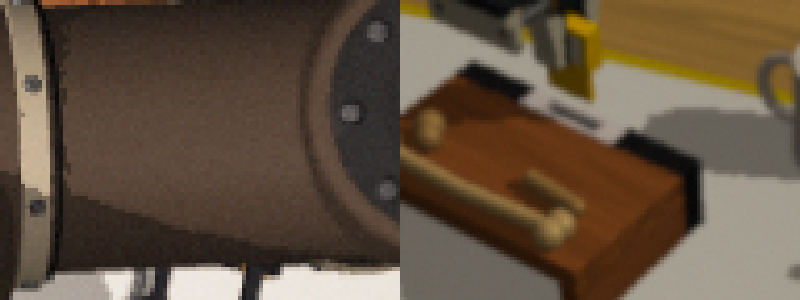

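The left half is mostly arm. The right half shows the holder upright above the rail, foot about (550,88)–(594,103), with the bay slot at about (575,115). Now I compare holder and bay within this same view.

```bash
python3 - <<'E'
from h import *
f=np.load('hov.npz'); b=f['b'].astype(float); p0=np.load('scene0.npz')['p'].astype(float)
yaw=np.radians(-12.9); hx=np.array([np.cos(yaw),np.sin(yaw),0]); hy=np.array([-hx[1],hx[0],0])
t=np.array([.5169,-.1721,.116]); n='scene'
v,u=np.mgrid[100:200,130:230]; o,D=rays(n,np.c_[u.ravel(),v.ravel()])
q=o+D*(((t+hx*.0025-o)@hx)/(D@hx))[:,None]
lat=((q-t)@hy*1000).reshape(100,100); zz=((q-t)[:,2]*1000+36).reshape(100,100)
c=b[100:200,130:230]; w=np.clip((c[...,0]-c[...,2])/(c[...,0]+1),0,.8)/.8
w[(abs(lat)>40)]=0
for a in range(-9,33,3):
    m=(zz>=a)&(zz<a+3)&(abs(lat)<34)
    print(a,m.sum(),'yw',round(w[m].sum()/max(m.sum(),1)*68,1),'ctr',round((w[m]*lat[m]).sum()/max(w[m].sum(),.01),1))
# slot in scene0, in bay coords about t at z=.06 : darkness profile
P=o+D*((.06-o[2])/D[:,2])[:,None]; X=((P-t)@hx*1000).reshape(100,100);Y=((P-t)@hy*1000).reshape(100,100)
g=p0[100:200,130:230].mean(2)
m=(abs(X)<14)&(abs(Y)<35)
for nm,A,B,lim in(('x',X,Y,20),('y',Y,X,7)):
    print(nm,[(a,int(g[(A>=a)&(A<a+3)&(abs(B)<(15 if nm=="x" else 3))].mean())) for a in range(-24 if nm=='x' else -60,24 if nm=='x' else 60,3) if ((A>=a)&(A<a+3)&(abs(B)<(15 if nm=="x" else 3))).any()])
# yellow foot edge: lateral-mid pixels column profile of w against zz
E
```

```text
-9 21 yw 10.8 ctr -1.4
-6 20 yw 11.0 ctr 0.4
-3 21 yw 12.9 ctr 0.4
0 19 yw 20.6 ctr -1.1
3 20 yw 33.7 ctr 0.0
6 19 yw 50.0 ctr 0.2
9 20 yw 46.7 ctr 0.5
12 19 yw 48.8 ctr 1.9
15 21 yw 44.2 ctr 0.1
18 20 yw 43.5 ctr 2.8
21 22 yw 38.1 ctr 2.8
24 22 yw 35.2 ctr 4.0
27 19 yw 33.3 ctr 4.2
30 22 yw 31.3 ctr 5.4
x [(-24, 98), (-21, 98), (-18, 100), (-15, 107), (-12, 123), (-9, 129), (-6, 112), (-3, 86), (0, 71), (3, 85), (6, 114), (9, 115), (12, 90), (15, 65), (18, 57), (21, 56)]
y [(-60, 12), (-57, 17), (-54, 35), (-51, 70), (-48, 120), (-45, 145), (-42, 146), (-39, 147), (-36, 146), (-33, 143), (-30, 134), (-27, 109), (-24, 90), (-21, 86), (-18, 77), (-15, 79), (-12, 68), (-9, 80), (-6, 70), (-3, 76), (0, 77), (3, 74), (6, 91), (9, 72), (12, 81), (15, 80), (18, 86), (21, 120), (24, 142), (27, 151), (30, 151), (33, 151), (36, 146), (39, 115), (42, 58), (45, 28), (48, 14), (51, 12), (54, 12), (57, 13)]
```

Call:
carry_out:
  deltas:
    - [0, [2, -1, 5], [0, 0, 0]]
    - [0, [2, -1, 10], [0, 0, 0]]
    - [0, [2, -1, 14], [0, 0, 0]]
    - [0, [2, -1, 17], [0, 0, 0]]
    - [0, [2, -1, 19], [0, 0, 0]]
    - [0, [2, -1, 21], [0, 0, 0]]
    - [0, [2, -1, 22], [0, 0, 0]]
    - [0, [2, -1, 23], [0, 0, 0]]
    - [0, [2, -1, 23], [0, 0, 0]]

```text
time_s: 7.3
tcp_pos: [0.517, -0.1748, 0.0925]
eef_rot: [180.0, -0.0, -102.9]
contact_force: [-0.0, -0.4, -0.1]
gripper_width: 0.0159
gripper_force: 30.0
```

Call:
carry_out:
  deltas:
    - [0, [0, 0, 1], [0, 0, 0]]
    - [0, [0, 0, 2], [0, 0, 0]]
    - [0, [0, 0, 3], [0, 0, 0]]
    - [0, [0, 0, 4], [0, 0, 0]]
    - [0, [0, 0, 4], [0, 0, 0]]

```text
time_s: 7.8
tcp_pos: [0.5169, -0.1748, 0.0884]
eef_rot: [180.0, -0.0, -102.9]
contact_force: [-0.7, 0.2, 0.0]
gripper_width: 0.016
gripper_force: 30.0
```

Call:
carry_out:
  deltas:
    - [0, [0, 0, 2], [0, 0, 0]]
    - [0, [0, 0, 4], [0, 0, 0]]
    - [0, [0, 0, 6], [0, 0, 0]]
    - [0, [0, 0, 8], [0, 0, 0]]
    - [0, [0, 0, 9], [0, 0, 0]]
    - [0, [0, 0, 9], [0, 0, 0]]

```text
time_s: 8.4
tcp_pos: [0.5169, -0.1748, 0.0793]
eef_rot: [180.0, -0.0, -102.9]
contact_force: [-0.6, -0.3, 0.5]
gripper_width: 0.016
gripper_force: 30.0
```

Call:
carry_out:
  deltas:
    - [0, [0, 0, 2], [0, 0, 0]]
    - [0, [0, 0, 4], [0, 0, 0]]
    - [0, [0, 0, 6], [0, 0, 0]]
    - [0, [0, 0, 7], [0, 0, 0]]
    - [0, [0, 0, 8], [0, 0, 0]]
    - [0, [0, 0, 9], [0, 0, 0]]
    - [0, [0, 0, 10], [0, 0, 0]]
    - [0, [0, 0, 10], [0, 0, 0]]
  squeeze: 50

```text
time_s: 9.2
tcp_pos: [0.5171, -0.1748, 0.0697]
eef_rot: [-180.0, -0.0, -102.9]
contact_force: [-1.1, 0.9, 2.3]
gripper_width: 0.016
gripper_force: 50.0
```

Call:
carry_out:
  deltas:
    - [0, [0, 0, 1], [0, 0, 0]]
    - [0, [0, 0, 2], [0, 0, 0]]
    - [0, [0, 0, 3], [0, 0, 0]]
    - [0, [0, 0, 3.5], [0, 0, 0]]
    - [0, [0, 0, 3.5], [0, 0, 0]]
    - [0, [0, 0, 3.5], [0, 0, 0]]

```text
time_s: 9.8
tcp_pos: [0.5171, -0.1748, 0.0662]
eef_rot: [-180.0, -0.0, -102.9]
contact_force: [-0.8, 1.6, 5.3]
gripper_width: 0.0156
gripper_force: 50.0
```

Call:
carry_out:
  deltas:
    - [0, [0, 0, 0.5], [0, 0, 0]]
    - [0, [0, 0, 0.5], [0, 0, 0]]
    - [0, [0, 0, 1], [0, 0, 0]]
    - [0, [0, 0, 1], [0, 0, 0]]
    - [0, [0, 0, 1], [0, 0, 0]]

```text
time_s: 10.3
tcp_pos: [0.5172, -0.1748, 0.0653]
eef_rot: [-180.0, -0.0, -102.9]
contact_force: [-2.3, 0.4, 6.9]
gripper_width: 0.0156
gripper_force: 50.0
```

Call:
carry_out:
  deltas:
    - [0, [0, 0, 0.5], [0, 0, 0]]
    - [0, [0, 0, 0.5], [0, 0, 0]]
    - [0, [0, 0, 1], [0, 0, 0]]
    - [0, [0, 0, 1], [0, 0, 0]]
    - [0, [0, 0, 1], [0, 0, 0]]

```text
time_s: 10.8
tcp_pos: [0.5171, -0.1748, 0.0653]
eef_rot: [-180.0, -0.0, -102.9]
contact_force: [-6.0, 2.7, 15.6]
gripper_width: 0.0156
gripper_force: 50.0
```

The force jumped and the height stopped changing, so the shoulder should be on the rail. I check that in a picture before handing in.

```bash
python3 - <<'E'
from h import *
b,_=r.capture('scene')
s=r.get_state(); print(s['tcp_pos'],s['eef_rot'],s['contact_force'],s['moment'],s['gripper_width'])
cv2.imwrite('pics/c4.png',cv2.resize(b[110:200,130:250,::-1],(800,600),interpolation=2))
E
```

```text
[ 0.51711388 -0.17483083  0.06528766] [-1.79967482e+02 -1.14554633e-02 -1.02875304e+02] [-4.92466776  2.3169537  16.38493004] [ 1.12212507  2.07600255 -0.05555121] 0.015784680054126365
```

View pics/c4.png

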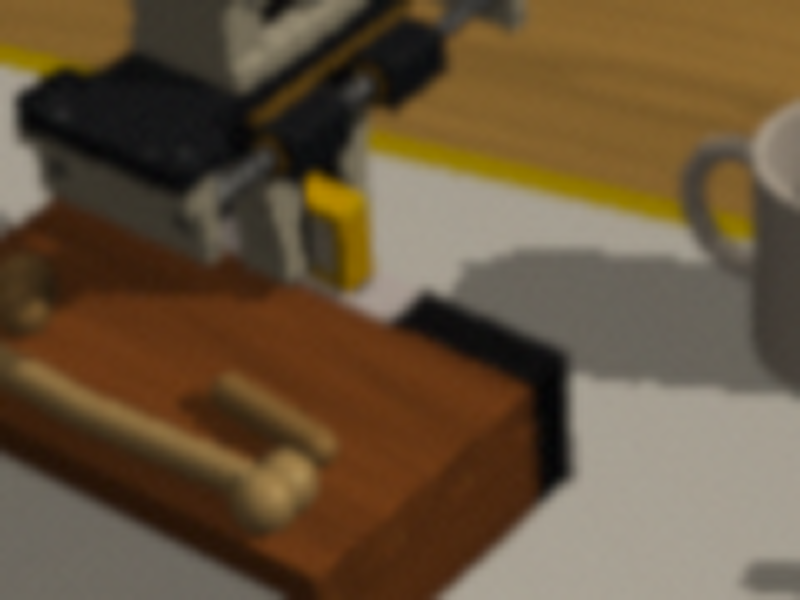

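The head sits down on the rail at about (340,240), still gripped, with a gap under the fingertips. The mug has not moved. I hand in.

```bash
python3 -c "
from plant import r
print(r.close_job())"
```

```text
the job is handed in; nothing more can be done
None
```

The yellow holder is in the shelf bay with its head down on the rail; I handed the job in with the arm still holding it there, pressing down with about 16 N, but no verdict came back.

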